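# Complete the paint rack and hang its brush cup

## Task

Get the paint rack ready for the class. Put the loose red jar into the narrow gap between the green and the yellow jar, fully home against the back wall, nudging its neighbours apart without toppling any, so that all five stand in one row along that wall. Also hang the orange brush cup by its own steel hook over the rim of the rack's tall back wall, the cup on the outside, behind the jars, hook fully down on the rim. Leave the glue bottle, the tin and the thinner bottle where they are.

Things in the scene. Friction and masses are not known exactly. Their poses are not given: they have to be found in the camera images.
- rack: white paint rack, fixed, 118 mm deep (x), 248 mm wide (y), open at the front (-x). Origin: centre of its underside on the bench. Floor 4 mm thick. Back wall at x +53 to +59 mm, 110 mm tall, clear with a white 12 mm rim. Side walls 40 mm tall, inner faces at y +-120 mm. The jars stand in one row along y against the back wall; a jar fully home has its centre at x +31 mm
- rack_rim (a point): middle of the back wall's top edge, 110 mm above the bench, at rack x +56 mm; axes as the rack's (x points out of the back, y along the rim; the rim runs 124 mm either way)
- jar_red_center (a point): the loose red-capped red paint jar to put in the row, standing on the bench; same size as the others: 44 mm diameter, 68 mm tall (the top 18 mm is a cap 39 mm across), about 90 g. Point at its centre, 34 mm above its underside; z up
- jar_blue_center (a point): blue-capped blue paint jar of the row, upright cylinder 44 mm diameter and 68 mm tall (the top 18 mm is a cap 39 mm across), about 90 g, loose. Point at its centre, 34 mm above its underside; z up; outermost on the rack's +y side
- jar_green_center (a point): green-capped green paint jar of the row, upright cylinder 44 mm diameter and 68 mm tall (the top 18 mm is a cap 39 mm across), about 90 g, loose. Point at its centre, 34 mm above its underside; z up; borders the gap on its +y side. The gap is 30 to 36 mm, narrower than a jar; jars and rack are smooth plastic and slide easily, and the row has spare room at its ends
- jar_yellow_center (a point): yellow-capped yellow paint jar of the row, upright cylinder 44 mm diameter and 68 mm tall (the top 18 mm is a cap 39 mm across), about 90 g, loose. Point at its centre, 34 mm above its underside; z up; borders the gap on its -y side
- jar_black_center (a point): black-capped black paint jar of the row, upright cylinder 44 mm diameter and 68 mm tall (the top 18 mm is a cap 39 mm across), about 90 g, loose. Point at its centre, 34 mm above its underside; z up; outermost on the rack's -y side
- cup_center (a point): orange open brush cup, about 90 g, upright on the bench: box 50 (x) x 48 (y) x 75 mm tall, walls 3 mm. Point at the box's centre, 37.5 mm above its underside; z up. Steel hook on its -x side, 24 mm wide: strip up the -x face (outer face x -29 mm) to 93 mm above the underside, over, and down as a lip (x -41 to -45, flared to -50 mm) ending 55 mm above the underside. Slot 12 mm wide
- cup_hook (a point): middle of the underside of the hook's bridge, where it sits on a rim: 35 mm to -x of the cup's centre and 89 mm above the cup's underside; axes as the cup's. When hung it coincides with the rim's top edge, and the cup's x points the same way as the rack's x
- glue_center (a point): bystander: white glue bottle with orange cap, 48 mm diameter, 125 mm tall, standing close behind the rack's back wall somewhere along it. Point at half height
- tin_center (a point): bystander: metal tin, 60 mm diameter, 90 mm tall, standing on the bench. Point at half height
- thinner_center (a point): bystander: brown thinner bottle with black cap, 50 mm diameter, 140 mm tall, standing on the bench. Point at half height
Things that resemble listed ones, but are neither listed nor needed, are in the scene too. Of the things shaped like the part that bears jar_black_center, the black one is meant.

How it is judged:
At the end, for the whole second after the job is handed in: Five jars upright (0.12 rad) on the rack floor; red between green and yellow, centre at rack x 23-36 mm, others 19-36. Cup outside, hook on back rim: within 6 mm in height, 10 across, 114 along; tilt under 0.25, yaw within 0.35 rad of the rack. Bystanders within 30 mm of their starts (x of jar_red_center in the frame of rack between 0.023 and 0.036 m and z of jar_red_center in the frame of rack between 0.03 and 0.046 m and angle between each of jar_red_center, jar_blue_center, jar_green_center, jar_yellow_center, jar_black_center's own z axis and vertical below 0.12 rad and x of jar_blue_center in the frame of rack between 0.019 and 0.036 m and z of jar_blue_center in the frame of rack between 0.03 and 0.046 m and x of jar_green_center in the frame of rack between 0.019 and 0.036 m and z of jar_green_center in the frame of rack between 0.03 and 0.046 m and x of jar_yellow_center in the frame of rack between 0.019 and 0.036 m and z of jar_yellow_center in the frame of rack between 0.03 and 0.046 m and x of jar_black_center in the frame of rack between 0.019 and 0.036 m and z of jar_black_center in the frame of rack between 0.03 and 0.046 m and horizontal distance between jar_red_center and jar_green_center below 0.07 m and horizontal distance between jar_red_center and jar_yellow_center below 0.07 m and x of cup_hook in the frame of rack_rim between -0.01 and 0.01 m and y of cup_hook in the frame of rack_rim between -0.114 and 0.114 m and z of cup_hook in the frame of rack_rim between -0.006 and 0.006 m and x of cup_center in the frame of rack_rim above 0.02 m and angle between cup_center's own z axis and vertical below 0.25 rad and angle between the x axis of cup_center and the x axis of rack, either way round below 0.35 rad and distance of each of glue_center, tin_center, thinner_center from where it was at the start of the episode below 0.03 m); the robot touches nothing.
It fails at once if a jar of the row is toppled (angle between any of jar_blue_center, jar_green_center, jar_yellow_center, jar_black_center's own z axis and vertical above 0.6 rad).
It fails at once if the glue bottle, tin or thinner bottle is knocked over or shoved away (angle between any of glue_center, tin_center, thinner_center's own z axis and vertical above 0.5 rad or distance of any of glue_center, tin_center, thinner_center from where it was at the start of the episode above 0.05 m).
It also fails if it takes over 72 s, if anything falls off the work surface, if the arm or the gripper's body presses on something with over 40 N, if the wrist force passes 120 N, or if a joint passes its speed limit or range.

## Robot

A 6-joint arm with a two-finger parallel gripper is mounted at the origin on the work surface. World frame = base frame: x ahead of the robot, y to its left, z up, the work surface at z = 0. Lengths are in m, angles in rad, forces in N, time in s.
With the tool pointing down it reaches from about 0.325 to 0.9 m from the base axis. Payload 6.1 kg.
Tool frame: the origin (TCP) lies midway between the tips of the shut fingers; the grasp point (between the pads) lies 19 mm behind it; z points along the fingers, y is the line along which they close (so a half turn about z gives the same grasp; the last joint's range is limited). The gripper opens to 85 mm and grips with 20 to 120 N. Pads are 22 mm wide; open, the fingers measure 114 mm over their backs; the gripper's body (76 mm by 85 mm) begins 54 mm behind the grasp point. The pads swing forward as they close: fully open they stand 13 mm farther back than shut.
Start: joints at [-1.239, 0.22, 1.526, -0, 1.395, -0.126], TCP at [0.276, -0.561, 0.231] pointing down, gripper open.
Joint ranges: [-2.98, 2.98], [-0.91, 2.08], [0.09, 2.57], [-1.24, 4.39], [0.2, 2.65], [-2.68, 2.68]. Speed limits (rad/s): [2.57, 2.57, 3.01, 3.14, 3.14, 3.14].

## Interface

Orientations are given as [roll, pitch, yaw] about the fixed x, y, z axes, in that order (R = Rz(yaw) Ry(pitch) Rx(roll)).
In Python, from plant import movep, move_l, set_joints, gripper_to, hold, inverse_kinematics, observe, get_image, get_calibration, Unreachable, job_done gives the robot as it stands. Calls block until the motion is done:
- movep(position, orientation): joint-space move of the TCP to a pose.
- move_l(position, feed=0.15, rotation=None, max_force=None): straight line of the TCP; rotation=None keeps the orientation; feed is the mean speed in m/s. With max_force (N) it stops when the force on the tool has changed by that much, and returns True; else False.
- set_joints(angles): joint-space move.
- gripper_to(opening, f_grip=None): finger opening in m; f_grip is the grip in N (None keeps the last); returns when the fingers have stopped.
- hold(seconds).
- inverse_kinematics(position, orientation): joint angles nearest the present ones, or None.
- observe(): the state.
- get_image(name): name is "scene" or "top"; returns (picture, depth): 384x512x3 uint8, red, green, blue; 384x512 float32, m along the optical axis (not along the pixel's ray), 0 where there is no reading.
- get_calibration(name): a dict with "intrinsics" (3x3 intrinsics, pixels), "dist_coeffs" ([k1, k2, p1, p2, k3] as OpenCV has them; the pictures are not rectified), "world_from_camera" (4x4, takes a point from camera to world coordinates). Camera axes: x right, y down, z forward; pixel columns grow to the right and rows downward; lengths in m; the calibration is good to about 2 mm. A picture is of the moment at which its call begins. get_calibration takes no time and is no camera call.
A pose or a line that the arm cannot do raises Unreachable and nothing moves.
- job_done(): hands the job in; it is judged then, once.
The state is a dict: "time_s": time; "q": joint angles; "joint_velocities": joint speeds; "joint_torque": joint torques, N m; "eef_pos": TCP position; "tcp_rot": TCP orientation; "ft_force": force on the tool from outside, world axes, zero at the start; "torque": the same for the moment, N m; "opening": finger opening in m; "grasp_force": force on a finger pad.
Only numpy, scipy, OpenCV 4.12 (cv2) and the standard library are available. Lean on these libraries where they do the work, as an engineer would, in place of code of your own. Each camera call takes 0.05 s, during which the arm holds its last target. There are 200 camera calls.

## Working session

There is one attempt and no reset: what is moved stays moved. The work goes in short steps, each a Python script; the robot and the scene stay as the last script left them, time stands still between calls to the robot, and variables do not carry over. Pictures are saved under pics/ and viewed, at most 10 in all, crops included, and the job is handed in when it is done.

```bash
mkdir -p pics; cat > h.py <<'E'
import numpy as np, cv2
from plant import *
def cloud(name):
    im,d=get_image(name); c=get_calibration(name); K=np.array(c["intrinsics"]);D=np.array(c["dist_coeffs"]);T=np.array(c["world_from_camera"])
    h,w=d.shape; u,v=np.meshgrid(np.arange(w),np.arange(h))
    p=cv2.undistortPoints(np.stack([u,v],-1).reshape(-1,1,2).astype(np.float64),K,D).reshape(h,w,2)
    P=np.dstack([p*d[...,None],d])@T[:3,:3].T+T[:3,3]
    P[d==0]=np.nan
    return im,d,P
def save(im,n): cv2.imwrite(f"pics/{n}.png",cv2.cvtColor(im,cv2.COLOR_RGB2BGR))
E
python3 - <<'E'
from h import *
for n in("scene","top"):
    im,d,P=cloud(n); np.savez(f"{n}0.npz",im=im,P=P,d=d); save(cv2.resize(im,(768,576)),n+"0")
    c=get_calibration(n); print(n,np.array(c["world_from_camera"]).round(3).tolist(),np.array(c["intrinsics"]).round(0).tolist())
print(observe())
E
```

```text
scene [[-0.729, 0.447, -0.519, 0.875], [0.685, 0.45, -0.574, 0.347], [-0.023, -0.773, -0.634, 0.514], [0.0, 0.0, 0.0, 1.0]] [[355.0, 0.0, 261.0], [0.0, 355.0, 195.0], [0.0, 0.0, 1.0]]
top [[0.01, -0.987, 0.162, 0.355], [-1.0, -0.01, 0.002, -0.054], [-0.0, -0.162, -0.987, 1.002], [0.0, 0.0, 0.0, 1.0]] [[435.0, 0.0, 258.0], [0.0, 435.0, 191.0], [0.0, 0.0, 1.0]]
{'time_s': 0.1, 'q': array([-1.23910231e+00,  2.21128011e-01,  1.52747377e+00, -1.65581355e-05,
        1.39469112e+00, -1.26095271e-01]), 'joint_velocities': array([ 0.00043467, -0.00158853, -0.00346081,  0.00082758,  0.001276  ,
        0.00122181]), 'joint_torque': array([ 5.24197021e-04, -4.98245859e+01, -3.90547407e+01, -2.26762363e-04,
        5.66422343e-03, -3.42896374e-05]), 'eef_pos': array([ 0.27604958, -0.5601438 ,  0.23033269]), 'tcp_rot': array([-3.13990386e+00, -1.97657685e-04,  4.57792040e-01]), 'ft_force': array([-0.59446217, -0.07929227, -0.46574053]), 'torque': array([-0.05886732, -0.0179363 ,  0.03779432]), 'grasp_force': 0.0, 'opening': 0.08541262175375794}
```

View pics/scene0.png

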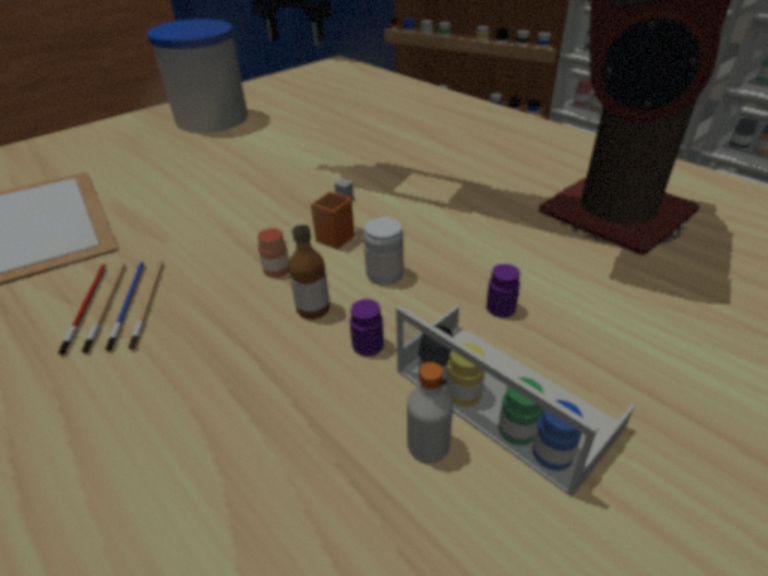

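View pics/top0.png

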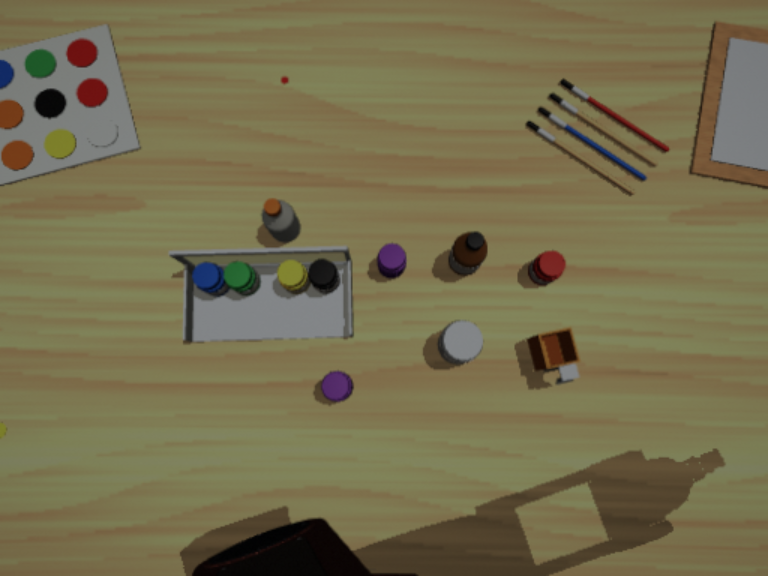

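Scene (768x576): the brown thinner bottle is at (311,280), the tin at (384,250), the glue bottle at (430,415) and the cup at (333,220). Top: jars blue (209,278), green (240,277), yellow (293,276), black (323,275). For the red jar there are three loose jars: (547,268) is red, while (391,260) and (337,386) are purple. The red one fits. Next I'll crop and measure.

```bash
cat >> h.py <<'E'
def feats(im,P,tag=""):
    hsv=cv2.cvtColor(im,cv2.COLOR_RGB2HSV); H,S,V=[hsv[...,i].astype(int) for i in range(3)]
    x,y,z=P[...,0],P[...,1],P[...,2]
    out={}
    box=(x>0.3)&(x<0.75)&(y>-.55)&(y<.25)
    M={'red':((H<8)|(H>172))&(S>150)&(z>.055),'blue':(H>100)&(H<125)&(S>120)&(z>.055),'green':(H>50)&(H<90)&(S>100)&(z>.055),
       'yellow':(H>20)&(H<35)&(S>120)&(z>.055),'black':(V<60)&(z>.055)&(z<.09)}
    return H,S,V,M,box
E
python3 - <<'E'
from h import *
f=np.load("top0.npz");im,P=f['im'],f['P']
x,y,z=np.moveaxis(P,-1,0)
# segment objects above bench by height in the top view
print("bench z",np.nanmedian(z[200:260,60:110]))
m=((z>0.02)&(x>.3)&(x<.8)&(y>-.6)&(y<.3)).astype(np.uint8)
n,l,st,c=cv2.connectedComponentsWithStats(m)
for i in range(1,n):
    if st[i,4]<60: continue
    k=l==i; zz=z[k]; top=np.percentile(zz,90); t=k&(z>top-.006)
    (cx,cy),(a,b),an=cv2.minAreaRect(P[t][:,:2].astype(np.float32)*1000)
    print(i,st[i,:4]*1.5,st[i,4],"top",top.round(3),"rect",round(cx),round(cy),round(a),round(b),round(an),im[t].mean(0).round())
g=np.load("scene0.npz")['im']
a=cv2.resize(im[150:270,340:400],(300,600),interpolation=cv2.INTER_CUBIC); b=cv2.resize(g[115:215,160:280],(500,416),interpolation=cv2.INTER_CUBIC)
o=np.zeros((600,800,3),np.uint8);o[:,:300]=a;o[:416,300:]=b;save(o,"crop1")
E
```

```text
bench z -0.0006647830950443634
1 [262.5 198.   37.5  42. ] 511 top 0.124 rect 612 110 22 21 42 [115.  67.  29.]
2 [448.5 231.   39.   43.5] 553 top 0.14 rect 564 -169 22 22 86 [31. 30. 27.]
3 [378.  243.   28.5  33. ] 342 top 0.069 rect 555 -57 35 37 90 [ 83.  45. 101.]
4 [168.  246.  184.5  96. ] 3025 top 0.108 rect 552 130 7 249 2 [116. 118. 115.]
5 [529.5 250.5  36.   33. ] 386 top 0.069 rect 547 -289 37 37 45 [117.  38.  34.]
6 [438.  319.5  45.   45. ] 681 top 0.091 rect 432 -157 53 54 27 [129. 132. 133.]
7 [529.5 327.   51.   58.5] 595 top 0.092 rect 388 -302 20 27 15 [121. 123. 123.]
8 [321.  370.5  31.5  31.5] 353 top 0.069 rect 366 21 38 37 0 [79. 41. 99.]
```

View pics/crop1.png

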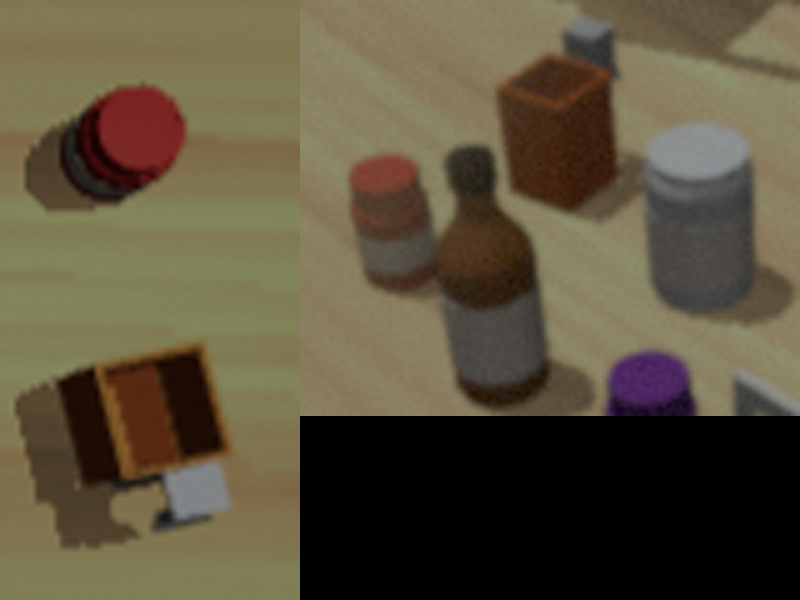

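The crop confirms it: the red-capped jar at (140,130) in the top crop, and the orange cup with its steel hook toward the lower right, which is cup -x at a yaw of about +15°. Next I'll get precise poses.

```bash
cat >> h.py <<'E'
def measure(im,P):
    H,S,V,M,box=feats(im,P); x,y,z=np.moveaxis(P,-1,0); r={}
    # rack rim: thin strip at z~.11
    t=(z>.103)&(z<.116)&(x>.45)&(x<.65)&(y>-.05)&(y<.3)&(S<60)
    n,l,st,c=cv2.connectedComponentsWithStats(t.astype(np.uint8)); t=l==(1+np.argmax(st[1:,4]))
    rc=cv2.minAreaRect(P[t][:,:2].astype(np.float32)*1000); b=cv2.boxPoints(rc)
    e=max((b[1]-b[0],b[2]-b[1]),key=np.linalg.norm); e=e*np.sign(e[1]); yaw=np.arctan2(-e[0],e[1])
    r['rim']=np.r_[np.array(rc[0])/1000,yaw]; r['rimsz']=rc[1]
    for k,m in M.items():
        t=m&(z>.06)&(z<.085)&box
        n,l,st,c=cv2.connectedComponentsWithStats(t.astype(np.uint8))
        if n<2: continue
        i=1+np.argmax(st[1:,4]); q=P[l==i]; q=q[q[:,2]>np.percentile(q[:,2],70)-.006]
        (cc,rad)=cv2.minEnclosingCircle(q[:,:2].astype(np.float32)); r[k]=(np.round(cc,4),round(rad,4),np.percentile(q[:,2],70).round(4),len(q),st[i,:2]*1.5)
    return r
E
python3 - <<'E'
from h import *
f=np.load("top0.npz");im,P=f['im'],f['P']
for k,v in measure(im,P).items(): print(k,v)
x,y,z=np.moveaxis(P,-1,0)
for nm,m in (("rim",(z>.068)&(z<.081)),("hook",(z>.085)&(z<.1))):
    m=m&(x>.34)&(x<.47)&(y>-.37)&(y<-.23)
    rc=cv2.minAreaRect(P[m][:,:2].astype(np.float32)*1000);print(nm,rc,np.nanmedian(z[m]),P[m].mean(0))
E
```

```text
rim [0.55242682 0.13031354 0.04128069]
rimsz (7.381021499633789, 248.8823699951172)
red (array([ 0.5457, -0.2894]), 0.0196, np.float64(0.0684), 234, array([538.5, 250.5]))
blue (array([0.5224, 0.2127]), 0.0199, np.float64(0.0723), 243, array([192. , 262.5]))
green (array([0.5253, 0.1671]), 0.0199, np.float64(0.0723), 252, array([223.5, 261. ]))
yellow (array([0.5282, 0.0894]), 0.0192, np.float64(0.0722), 248, array([277.5, 259.5]))
black (array([0.5298, 0.0445]), 0.0193, np.float64(0.0724), 241, array([309. , 259.5]))
rim ((413.29351806640625, -294.8670959472656), (71.78945922851562, 48.58474349975586), 12.365001678466797) 0.07416867994369986 [ 0.42236092 -0.29270393  0.07395526]
hook ((388.369873046875, -301.6463623046875), (19.590068817138672, 26.627578735351562), 14.50955867767334) 0.09232199249793843 [ 0.38767022 -0.30085754  0.09230853]
```

```bash
cat >> h.py <<'E'
RIM=np.array([.5524,.1303]); RY=.042
def rk(x,y,z): # rack frame (origin at centre of underside) to world
    c,s=np.cos(RY),np.sin(RY); dx=x-.056
    return [RIM[0]+c*dx-s*y,RIM[1]+s*dx+c*y,z]
def to_rk(p):
    c,s=np.cos(RY),np.sin(RY); d=np.array(p[:2])-RIM; return np.array([c*d[0]+s*d[1]+.056,-s*d[0]+c*d[1]])
E
python3 - <<'E'
from h import *
for k,p in dict(blue=(.5224,.2127),green=(.5253,.1671),yellow=(.5282,.0894),black=(.5298,.0445),glue=(.612,.110)).items(): print(k,to_rk(p).round(4))
gy=(to_rk((.5253,.1671))+to_rk((.5282,.0894)))[1]/2
R=[np.pi,0,RY]
movep([.5457,-.2894,.16],R); gripper_to(.08)
move_l([.5457,-.2894,.013],.12)
gripper_to(.02,25); s=observe(); print(s['opening'],s['grasp_force'],s['time_s'])
move_l([.5457,-.2894,.2],.2)
movep(rk(-.014,gy,.2),R)
print(move_l(rk(-.014,gy,.03),.15), move_l(rk(-.014,gy,.0165),.04,max_force=6))
s=observe();print(s['eef_pos'],s['ft_force'])
gripper_to(.07)
move_l(rk(-.014,gy,.16),.2)
movep(rk(-.13,gy,.2),R)
im,d,P=cloud("top"); save(cv2.resize(im[120:260,90:270],(720,560)),"red1")
for k,v in measure(im,P).items(): print(k,v, to_rk(v[0]).round(4) if k not in('rim','rimsz') else '')
print(observe()['time_s'],gy)
E
```

```text
blue [0.0295 0.0836]
green [0.0305 0.0379]
yellow [ 0.0301 -0.0398]
black [ 0.0298 -0.0848]
glue [ 0.1147 -0.0228]
0.04334644022324691 25.495850443840027 3.575
False True
[0.48297831 0.12645162 0.01701719] [-0.34676854  0.69948272  1.49896313]
rim [0.55233466 0.12989944 0.04030715] 
rimsz (6.87924861907959, 247.72894287109375) 
red (array([0.4831, 0.126 ]), 0.0192, np.float64(0.0724), 240, array([250.5, 291. ])) [-0.0134 -0.0014]
blue (array([0.5229, 0.212 ]), 0.0192, np.float64(0.0724), 240, array([192. , 262.5])) [0.03   0.0829]
green (array([0.5244, 0.1668]), 0.0198, np.float64(0.0722), 251, array([223.5, 261. ])) [0.0296 0.0376]
yellow (array([0.5281, 0.0894]), 0.0193, np.float64(0.0722), 246, array([277.5, 259.5])) [ 0.03   -0.0398]
black (array([0.53  , 0.0441]), 0.0192, np.float64(0.0722), 235, array([309. , 259.5])) [ 0.03   -0.0852]
9.7083 -0.0009712088640409962
```

View pics/red1.png

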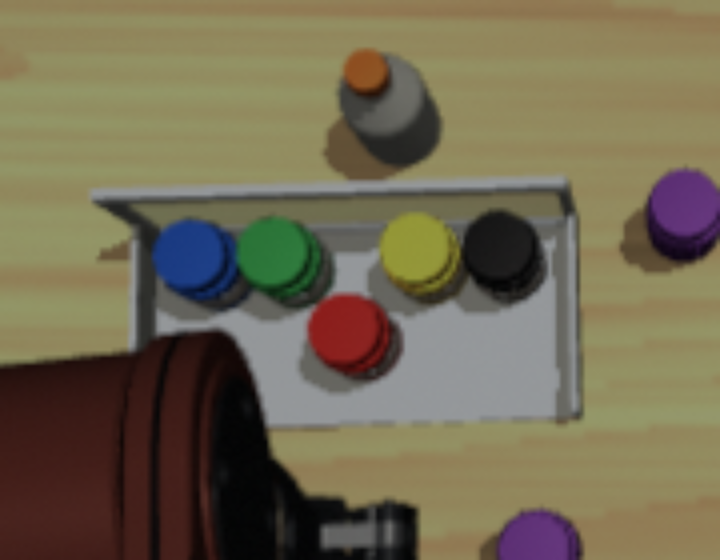

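The red jar at (350,335) stands upright in front of the gap, and the row is undisturbed. Pushing it in now.

```bash
python3 - <<'E'
from h import *
R=[np.pi,0,RY]; y=-.0012
gripper_to(.015)
move_l(rk(-.075,y,.12),.2,rotation=R); move_l(rk(-.075,y,.022),.15)
hit=move_l(rk(.002,y,.022),.05,max_force=15)
s=observe();print(hit,to_rk(s['eef_pos']).round(4),s['ft_force'].round(1),s['opening'])
move_l(rk(-.05,y,.022),.15); move_l(rk(-.13,y,.2),.25)
im,d,P=cloud("top"); save(cv2.resize(im[120:260,90:270],(720,560)),"red2")
for k,v in measure(im,P).items(): print(k,v, to_rk(v[0]).round(4) if k not in('rim','rimsz') else '')
H,S,V,_,_=feats(im,P);x,yy,z=np.moveaxis(P,-1,0)
m=(z>.066)&(z<.081)&(H<20)&(S>90)&(x>.34)&(x<.47)&(yy>-.37)&(yy<-.23)
print(cv2.minAreaRect(P[m][:,:2].astype(np.float32)*1000),m.sum(),observe()['time_s'])
E
```

```text
False [-0.001  -0.0012] [-7.2  0.1  3. ] 0.015149932034524282
rim [0.55252954 0.12978754 0.03897315] 
rimsz (6.872811794281006, 247.77622985839844) 
red (array([0.5272, 0.1276]), 0.0193, np.float64(0.0725), 236, array([250.5, 261. ])) [ 0.0307 -0.0016]
blue (array([0.5226, 0.2165]), 0.0192, np.float64(0.0722), 247, array([189. , 262.5])) [0.0298 0.0874]
green (array([0.5251, 0.1713]), 0.0196, np.float64(0.0724), 252, array([220.5, 261. ])) [0.0304 0.0421]
yellow (array([0.529 , 0.0838]), 0.0191, np.float64(0.0722), 238, array([282. , 259.5])) [ 0.0307 -0.0455]
black (array([0.5299, 0.0403]), 0.0194, np.float64(0.0725), 236, array([312. , 259.5])) [ 0.0297 -0.089 ]
((420.7843017578125, -293.2222595214844), (53.03120422363281, 48.14738464355469), 12.480117797851562) 161 14.8833
```

View pics/red2.png

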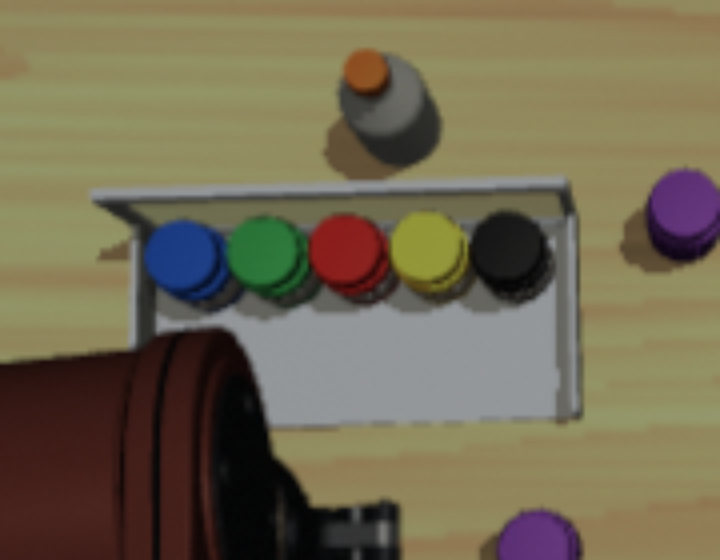

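All five jars are in one row at x≈30 mm, with red at (348,250) in the crop. On to the cup.

```bash
python3 - <<'E'
from h import *
c=np.array([.4222,-.293]); Rc=[np.pi,0,.235]; R=[np.pi,0,RY]; Y=.072
movep([.36,-.1,.28],R)
movep([*c,.2],Rc); gripper_to(.08)
move_l([*c,.037],.12); gripper_to(.02,25); s=observe(); print(s['opening'],s['grasp_force'],s['eef_pos'])
move_l([*c,.27],.2)
movep(rk(.056+.035,Y,.27),R)
move_l(rk(.056+.035,Y,.122),.12)
s=observe();print(to_rk(s['eef_pos']),s['eef_pos'],s['time_s'])
im,d,P=cloud("top"); im2,d2,P2=cloud("scene")
a=cv2.resize(im[100:230,80:210],(400,400)); b=cv2.resize(im2[160:320,240:400],(400,400)); save(np.hstack([a,b]),"cup1")
for Q in(P,P2):
  z=Q[...,2]; q=np.dstack([(Q[...,0]-RIM[0])*np.cos(RY)+(Q[...,1]-RIM[1])*np.sin(RY),-(Q[...,0]-RIM[0])*np.sin(RY)+(Q[...,1]-RIM[1])*np.cos(RY)])
  m=(z>.165)&(z<.185)&(abs(q[...,1]-Y)<.03)&(q[...,0]>-.03)&(q[...,0]<.012)
  print(m.sum(),np.percentile(q[m],[2,50,98],axis=0).round(4).tolist() if m.sum() else'',np.median(z[m]) if m.sum() else '')
E
```

```text
0.04777953322066566 26.307978630065918 [ 0.42261776 -0.29338866  0.03760625]
[0.09179101 0.07214094] [0.58513042 0.2038801  0.12313967] 23.825
144 [[-0.009, 0.0609], [-0.0005, 0.0706], [0.011, 0.0821]] 0.1773571625980086
0
```

View pics/cup1.png

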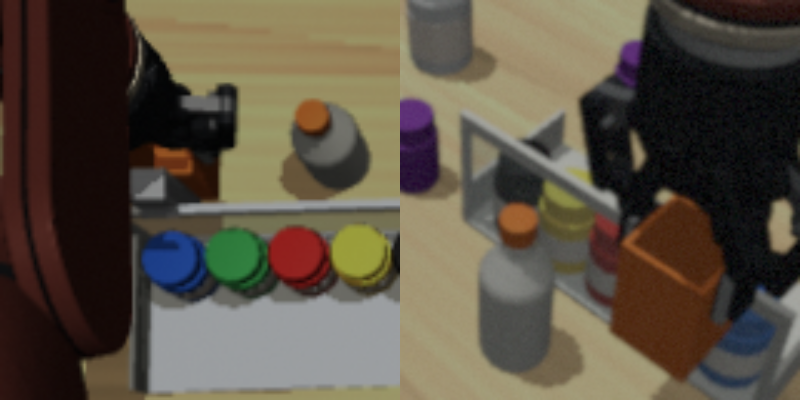

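The cup hangs level above the outside of the wall. The visible hook bridge (150,185) spans -9 to +11 mm about the rim line, against an expected ±10, so I'll lower it.

```bash
python3 - <<'E'
from h import *
R=[np.pi,0,RY]; Y=.072; X=.0905
print(move_l(rk(X,Y,.075),.06,max_force=8)); s=observe();print(to_rk(s['eef_pos']),s['eef_pos'],s['ft_force'].round(1))
print(move_l(rk(X,Y,.055),.03,max_force=6)); s=observe();print(to_rk(s['eef_pos']),s['eef_pos'],s['ft_force'].round(1))
E
```

```text
False
[0.09093289 0.0720609 ] [0.58427641 0.2037641  0.07545499] [ 0.9  0.4 -0.1]
True
[0.08989912 0.0719735 ] [0.58324722 0.20363337 0.0573119 ] [1.  1.5 1.9]
```

```bash
python3 - <<'E'
from h import *
R=[np.pi,0,RY]
gripper_to(.062); p=observe()['eef_pos']
move_l([p[0],p[1],.24],.12); movep([.38,-.15,.3],R)
hold(.5)
im,d,P=cloud("top"); im2,d2,P2=cloud("scene")
a=cv2.resize(im[100:230,80:250],(400,306)); b=cv2.resize(im2[180:320,240:420],(400,306)); save(np.hstack([a,b]),"cup2")
for k,v in measure(im,P).items(): print(k, to_rk(v[0]).round(4) if k not in('rim','rimsz') else v)
z=P[...,2]; c,s=np.cos(RY),np.sin(RY); dx,dy=P[...,0]-RIM[0],P[...,1]-RIM[1]; q=np.dstack([dx*c+dy*s,-dx*s+dy*c])
m=(abs(q[...,1]-.072)<.02)&(q[...,0]>-.014)&(q[...,0]<.012)&(z>.1122)&(z<.13)
print(m.sum(),np.percentile(q[m],[2,50,98],axis=0).round(4).tolist(),np.percentile(z[m],[5,50,95]))
for nm,zz,x0,y0 in(("glue",.118,.612,.11),("thin",.134,.564,-.169),("tin",.085,.432,-.157)):
  m=(z>zz)&(z<zz+.012)&(np.hypot(P[...,0]-x0,P[...,1]-y0)<.05); print(nm,np.median(P[m],axis=0).round(3),m.sum())
print(observe()['time_s'],observe()['eef_pos'])
E
```

```text
rim [0.55334741 0.12982977 0.04905156]
rimsz (20.39056968688965, 247.81332397460938)
red [ 0.031  -0.0016]
blue [0.0297 0.0878]
green [0.0308 0.0425]
yellow [ 0.0307 -0.0456]
black [ 0.03   -0.0897]
98 [[-0.0092, 0.0619], [-0.0001, 0.073], [0.0106, 0.0847]] [0.11229697 0.11389585 0.11647279]
glue [0.611 0.11  0.124] 99
thin [ 0.563 -0.169  0.14 ] 108
tin [nan nan nan] 0
29.5167 [ 0.38003824 -0.14996272  0.30000822]
  return _methods._mean(a, axis=axis, dtype=dtype,
  ret = um.true_divide(
```

View pics/cup2.png

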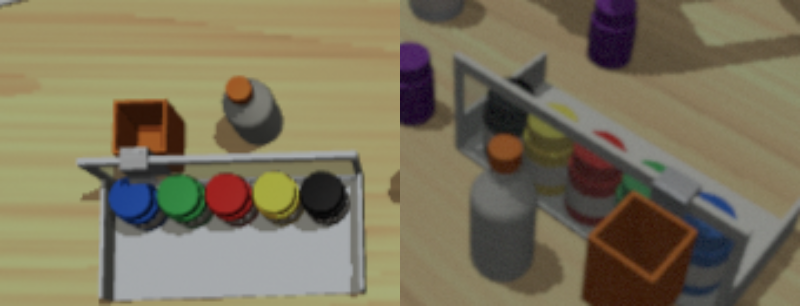

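The cup hangs at (140,130) with its hook down on the rim: hook top at 113.9 mm, against an expected 114. All five jars are in the row. The glue and thinner bottles are unmoved. The arm hides the tin in the top view, but no path went near it. Handing in.

```bash
python3 -c "
from plant import *
print(job_done())"
```

```text
the job is handed in; nothing more can be done
None
```

The job is handed in at about 30 s, with no verdict returned: the red jar is fully home between green and yellow with all five upright in the row, the cup hangs outside with its hook down on the rim, and the glue and thinner bottles measured unmoved (the tin was hidden by the arm in the last picture and not re-measured).

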